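# Refill the sample turntable's front row and hold its index plunger clear

## Robot

A 6-joint arm with a two-finger parallel gripper is mounted at the origin on the work surface. World frame = base frame: x ahead of the robot, y to its left, z up, the work surface at z = 0. Lengths are in m, angles in rad, forces in N, time in s.
With the tool pointing down it reaches from about 0.325 to 0.9 m from the base axis. Payload 6.1 kg.
Tool frame: the origin (TCP) lies midway between the tips of the shut fingers; the grasp point (between the pads) lies 19 mm behind it; z points along the fingers, y is the line along which they close (so a half turn about z gives the same grasp; the last joint's range is limited). The gripper opens to 85 mm and grips with 20 to 120 N. Pads are 22 mm wide; open, the fingers measure 114 mm over their backs; the gripper's body (76 mm by 85 mm) begins 54 mm behind the grasp point. The pads swing forward as they close: fully open they stand 13 mm farther back than shut.
Start: joints at [-1.304, 0.22, 1.526, -0, 1.395, -0.126], TCP at [0.239, -0.577, 0.231] pointing down, gripper open.
Joint ranges: [-2.98, 2.98], [-0.91, 2.08], [0.09, 2.57], [-1.24, 4.39], [0.2, 2.65], [-2.68, 2.68]. Speed limits (rad/s): [2.57, 2.57, 3.01, 3.14, 3.14, 3.14].

## Interface

Orientations are given as [roll, pitch, yaw] about the fixed x, y, z axes, in that order (R = Rz(yaw) Ry(pitch) Rx(roll)).
In Python, from plant import movep, move_l, set_joints, gripper_to, hold, inverse_kinematics, observe, get_image, get_calibration, Unreachable, job_done gives the robot as it stands. Calls block until the motion is done:
- movep(position, orientation): joint-space move of the TCP to a pose.
- move_l(position, feed=0.15, rotation=None, max_force=None): straight line of the TCP; rotation=None keeps the orientation; feed is the mean speed in m/s. With max_force (N) it stops when the force on the tool has changed by that much, and returns True; else False.
- set_joints(angles): joint-space move.
- gripper_to(opening, f_grip=None): finger opening in m; f_grip is the grip in N (None keeps the last); returns when the fingers have stopped.
- hold(seconds).
- inverse_kinematics(position, orientation): joint angles nearest the present ones, or None.
- observe(): the state.
- get_image(name): name is "scene" or "top"; returns (picture, depth): 400x640x3 uint8, red, green, blue; 400x640 float32, m along the optical axis (not along the pixel's ray), 0 where there is no reading.
- get_calibration(name): a dict with "intrinsics" (3x3 intrinsics, pixels), "dist_coeffs" ([k1, k2, p1, p2, k3] as OpenCV has them; the pictures are not rectified), "world_from_camera" (4x4, takes a point from camera to world coordinates). Camera axes: x right, y down, z forward; pixel columns grow to the right and rows downward; lengths in m; the calibration is good to about 2 mm. A picture is of the moment at which its call begins. get_calibration takes no time and is no camera call.
A pose or a line that the arm cannot do raises Unreachable and nothing moves.
- job_done(): hands the job in; it is judged then, once.
The state is a dict: "time_s": time; "q": joint angles; "joint_velocities": joint speeds; "joint_torque": joint torques, N m; "eef_pos": TCP position; "tcp_rot": TCP orientation; "ft_force": force on the tool from outside, world axes, zero at the start; "torque": the same for the moment, N m; "opening": finger opening in m; "grasp_force": force on a finger pad.
Only numpy, scipy, OpenCV 4.12 (cv2) and the standard library are available. Lean on these libraries where they do the work, as an engineer would, in place of code of your own. Each camera call takes 0.05 s, during which the arm holds its last target. There are 200 camera calls.

## Task

Two samples have strayed from the turntable's tray: put the silver conduit body and the black photocell back in the two rubber-lined front compartments, one in each and whichever you like, flat on the mat and in the middle, the conduit body with its open ends pointing to the front and back of the tray, so that they make a neat row. Then take the index plunger by its knob, pull it straight up as far as it goes, and finish still holding it up clear of its hole so that the turntable could be swung round. Do not turn the turntable yourself and leave all other things where they are.

Things in the scene. Friction and masses are not known exactly. Their poses are not given: they have to be found in the camera images.
- turntable: Round grey plastic turntable, 370 mm across, carrying a grey tray 192 mm (x) by 256 mm (y). Origin on the counter under its centre; the tray's front is -x, the front row runs along y. Deck top 34 mm, tray floor 37 mm, tops of the tray's 4 mm thick walls and dividers 55 mm above the counter.
- row_middle (a point): Floor centre of the middle compartment of the front row. Three compartments, each 116 mm deep (x) by 80 mm wide (y), 84 mm apart along y: two hold rubber mats, the third a flat steel cover (which place holds what varies). Shallow compartments behind hold washers. Axes as turntable.
- bracket_top (a point): Top of the steel bracket under the knob, 76 mm above the counter. The bracket stands outside the rim on the turntable's -y side and reaches in over the rim: x from 12 to 48 mm, y from -145 to -225 mm in the turntable's frame. It does not turn; its plunger locks the deck.
- deck (a joint): Turn of the deck and tray on the base (rad, 0 at start, positive anticlockwise from above). The index plunger's pin locks it (up to about 0.01 rad of play); once the pin is out it turns freely. Leave it within 0.06 of 0.
- plunger (a joint): Lift of the index plunger (m): 0 with the pin seated 10 mm deep in the hole, 0.020 at the top stop, fully pulled. The spring pulls it back: about 7 N at 0 growing to 13 N at 0.020; it drops back when let go.
- plunger_knob (a point): Centre of the plunger's black round pull knob, on the -y side of the turntable: an upright cylinder 30 mm in diameter (a 33 mm bead round its foot) and 22 mm tall on a steel neck 16 mm thick; 107 mm above the counter when seated. 20 mm of neck is free between the knob's underside and the bracket. It moves straight up with the plunger.
- seat_hole (a point): Mouth of the pin's hole, on top of a small dark steel block (34 x 30 x 12 mm) on the deck's rim, straight under the knob.
- liner_a: Thin black rubber mat, 112 x 76 x 3 mm, lying loose on the floor of one front compartment (112 mm along its x, which points from the tray's front to its back). Origin at the centre of its underside.
- liner_b: A second mat just like liner_a, in another front compartment.
- conduit_body: Silver die-cast conduit body, a rounded box 78 x 36 x 42 mm with a round open hub (29 mm) on each end, 100 mm long in all along its x, 36 mm wide in y. Origin at the centre of its underside, z up. It lies on the counter, about 0.2 kg.
- photocell: Black plastic photocell: an upright cylinder 46 mm in diameter and 52 mm tall (top 4 mm narrower), small amber lens on its side. Origin at the centre of its underside, z up. It stands on the counter, about 0.1 kg.
- bell_cover: Flat steel bell box cover, 108 x 70 x 5 mm, in the third front compartment, where it stays. Origin at the centre of its underside.
- washer_0: Zinc reducing washer, 48 mm across, 3 mm thick, in a back compartment; stays.
- washer_1: Zinc reducing washer, 42 mm across, 3 mm thick, in a back compartment; stays.
- washer_2: Zinc reducing washer, 54 mm across, 3 mm thick, in a back compartment; stays.
- fan_box: Cream round plastic ceiling fan box, 100 mm across, 38 mm tall, on the counter; stays.
- tape_measure: Black tape measure, 80 x 48 x 70 mm, on the counter; stays.
- screwdriver: Black-handled screwdriver, 200 mm long, on the counter at the left; stays.
Not all that is in view belongs to the job. There is more than one size of the conduit_body; the job needs the smaller.

How it is judged:
On the way, in this order (a step that is already met when the one before it is completed fails the run):
1. conduit body and photocell each lie in the middle of a rubber-lined front compartment, let go, with the plunger still down (((x of conduit_body in the frame of liner_a between -0.015 and 0.015 m and y of conduit_body in the frame of liner_a between -0.015 and 0.015 m and z of conduit_body in the frame of liner_a between -0.007 and 0.007 m and angle between each of conduit_body, photocell's own z axis and vertical below 0.12 rad and linear speed of each of conduit_body, photocell below 0.03 m/s and angle between the x axis of conduit_body and the x axis of liner_a, either way round below 0.26 rad and x of photocell in the frame of liner_b between -0.015 and 0.015 m and y of photocell in the frame of liner_b between -0.015 and 0.015 m and z of photocell in the frame of liner_b between -0.007 and 0.007 m) or (x of conduit_body in the frame of liner_b between -0.015 and 0.015 m and y of conduit_body in the frame of liner_b between -0.015 and 0.015 m and z of conduit_body in the frame of liner_b between -0.007 and 0.007 m and angle between each of conduit_body, photocell's own z axis and vertical below 0.12 rad and linear speed of each of conduit_body, photocell below 0.03 m/s and angle between the x axis of conduit_body and the x axis of liner_b, either way round below 0.26 rad and x of photocell in the frame of liner_a between -0.015 and 0.015 m and y of photocell in the frame of liner_a between -0.015 and 0.015 m and z of photocell in the frame of liner_a between -0.007 and 0.007 m)) and contact force between the fingers and conduit_body below 0.1 N and contact force between the fingers and photocell below 0.1 N and value of joint plunger below 0.003 m), for 0.2 s.
2. the fingers have pulled the plunger up to its stop (value of joint plunger above 0.016 m and contact force between the fingers and plunger above 5 N), for 0.3 s.
At the end, for the whole second after the job is handed in: Fingers hold the plunger 16 mm or more up; conduit body and photocell rest untouched, one per mat, within 15 mm of its middle each way, tilt under 0.12 rad, undersides within 7 mm of the mat's, conduit body within 15 degrees of front-to-back; deck within 0.06 rad of its start (all of step 2 and ((x of conduit_body in the frame of liner_a between -0.015 and 0.015 m and y of conduit_body in the frame of liner_a between -0.015 and 0.015 m and z of conduit_body in the frame of liner_a between -0.007 and 0.007 m and angle between each of conduit_body, photocell's own z axis and vertical below 0.12 rad and linear speed of each of conduit_body, photocell below 0.03 m/s and angle between the x axis of conduit_body and the x axis of liner_a, either way round below 0.26 rad and x of photocell in the frame of liner_b between -0.015 and 0.015 m and y of photocell in the frame of liner_b between -0.015 and 0.015 m and z of photocell in the frame of liner_b between -0.007 and 0.007 m) or (x of conduit_body in the frame of liner_b between -0.015 and 0.015 m and y of conduit_body in the frame of liner_b between -0.015 and 0.015 m and z of conduit_body in the frame of liner_b between -0.007 and 0.007 m and angle between each of conduit_body, photocell's own z axis and vertical below 0.12 rad and linear speed of each of conduit_body, photocell below 0.03 m/s and angle between the x axis of conduit_body and the x axis of liner_b, either way round below 0.26 rad and x of photocell in the frame of liner_a between -0.015 and 0.015 m and y of photocell in the frame of liner_a between -0.015 and 0.015 m and z of photocell in the frame of liner_a between -0.007 and 0.007 m)) and contact force between the fingers and conduit_body below 0.1 N and contact force between the fingers and photocell below 0.1 N and value of joint deck between -0.06 and 0.06 rad and velocity of joint plunger between -0.01 and 0.01 m/s); the arm keeps its last pose, push and grip.
It fails at once if another thing is moved by more than 20 mm (distance of any of bell_cover, washer_0, washer_1, washer_2, fan_box, tape_measure, screwdriver from where it was at the start of the episode above 0.02 m).
It fails at once if the turntable is turned by more than 0.1 rad (value of joint deck above 0.1 rad or value of joint deck below -0.1 rad).
It also fails if it takes over 54 s, if anything falls off the work surface, if the arm or the gripper's body presses on something with over 40 N, if the wrist force passes 120 N, or if a joint passes its speed limit or range.

## Working session

There is one attempt and no reset: what is moved stays moved. The work goes in short steps, each a Python script; the robot and the scene stay as the last script left them, time stands still between calls to the robot, and variables do not carry over. Pictures are saved under pics/ and viewed, at most 10 in all, crops included, and the job is handed in when it is done.

```bash
mkdir -p pics; python3 - <<'E'
from plant import *
import cv2,numpy as np
for n in("top","scene"):
    p,d=get_image(n);np.savez(f"{n}0.npz",p=p,d=d);cv2.imwrite(f"pics/{n}0.png",p[...,::-1])
    c=get_calibration(n);print(n,c["intrinsics"].tolist(),c["dist_coeffs"],np.round(c["world_from_camera"],3).tolist())
print(observe()["time_s"])
E
```

```text
top [[502.25188896252064, 0.0, 324.1711429320006], [0.0, 502.25188896252064, 197.5189365690703], [0.0, 0.0, 1.0]] [-0.14373298  0.          0.          0.          0.        ] [[-0.002, -0.993, 0.116, 0.319], [-1.0, 0.001, -0.005, 0.076], [0.005, -0.116, -0.993, 1.542], [0.0, 0.0, 0.0, 1.0]]
scene [[362.765707483182, 0.0, 318.75277322659804], [0.0, 362.765707483182, 199.5047623951834], [0.0, 0.0, 1.0]] [-0.08435049  0.          0.          0.          0.        ] [[0.701, 0.525, -0.483, 1.115], [0.713, -0.522, 0.468, -0.525], [-0.006, -0.672, -0.74, 1.059], [0.0, 0.0, 0.0, 1.0]]
0.1
```

View pics/top0.png

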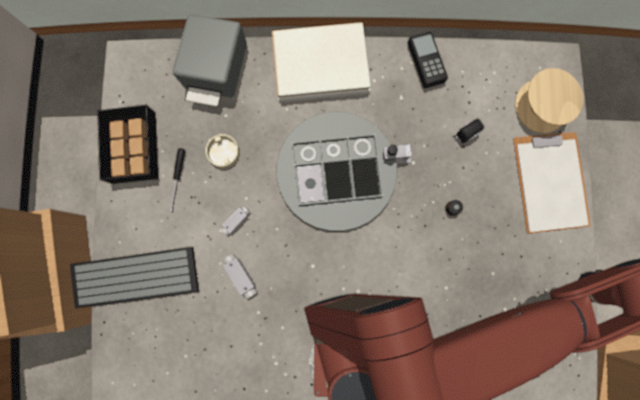

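View pics/scene0.png

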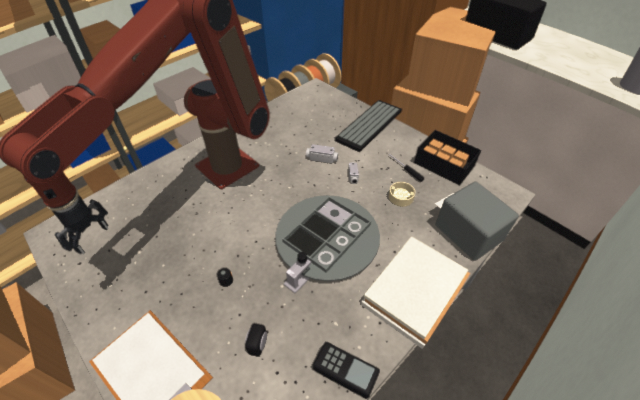

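The top view shows the small conduit body at (235,221), the larger one at (239,276) and the photocell at (454,208). The knob is at (393,151), the mats at (339,180) and (367,177), and the cover at (310,184). Next I'll turn these into positions using depth.

```bash
cat >h.py <<'E'
import numpy as np,cv2
from plant import *
def cloud(n,d):
    c=get_calibration(n);K=c["intrinsics"];T=np.array(c["world_from_camera"])
    v,u=np.mgrid[0:400,0:640]
    q=cv2.undistortPoints(np.dstack([u,v]).reshape(-1,1,2).astype(np.float64),np.array(K),np.array(c["dist_coeffs"])).reshape(400,640,2)
    P=np.dstack([q*d[...,None],d]);return P@T[:3,:3].T+T[:3,3]
def rect(W,m):
    r=cv2.minAreaRect((W[m][:,:2]*1000).astype(np.float32));return r
E
python3 - <<'E'
from h import *
for n,R in(("top",dict(con=(235,221,20),big=(239,276,26),pho=(454,208,14),knob=(393,151,9),brk=(400,153,18))),("scene",dict(con=(353,172,16),pho=(225,277,16),knob=(303,259,9)))):
    f=np.load(n+"0.npz");W=cloud(n,f["d"])
    for k,(u,v,r) in R.items():
        s=np.zeros((400,640),bool);s[v-r:v+r,u-r:u+r]=1
        for lo in ((.02,.033) if k!="knob" and k!="brk" else (.065,.1,.11)):
            m=s&(W[...,2]>lo)
            if m.sum()>3: print(n,k,lo,m.sum(),np.round(rect(W,m)[0],1),np.round(rect(W,m)[1:][0],1),round(rect(W,m)[2],1),"mean",np.round(W[m].mean(0)*1000,1),"z max",np.round(np.percentile(W[m][:,2],95)*1000,1))
    if n=="top":
        s=np.zeros((400,640),bool);s[120:216,280:392]=1
        print("walls");m=s&(W[...,2]>.049)&(W[...,2]<.06);print(m.sum(),rect(W,m))
        g=f["p"].max(2)
        for (u,v) in((339,180),(367,177)):
            k,l=cv2.connectedComponents((g<50).astype(np.uint8)*s.astype(np.uint8));m=l==l[v,u];print("mat",m.sum(),rect(W,m),W[m][:,2].mean())
        s[:]=0;s[100:240,265:402]=1
        z=W[...,2];m=s&(z>.028)&(z<.04);c=(W[m][:,:2]*1000).astype(np.float32);print("disc",cv2.minEnclosingCircle(c),np.median(z[m]))
        print("counter",np.median(z[230:260,400:440]))
    im=f["p"][...,::-1]
    if n=="top":
        a=cv2.resize(im[110:240,210:475],None,fx=3,fy=3,interpolation=cv2.INTER_CUBIC)
        cv2.imwrite("pics/c1.png",a)
E
```

```text
top con 0.02 408 [401.  222.2] [320.2  97.6] 77.8 mean [423.2 331.1  83.9] z max 49.5
top con 0.033 337 [399.1 219.2] [314.1  92.8] 77.4 mean [422.8 330.6  95.8] z max 50.2
top big 0.02 750 [313.5 226.4] [135.8 268.7] 29.1 mean [260.7 314.7  84.9] z max 64.6
top big 0.033 713 [313.6 226.4] [135.5 268.8] 29.0 mean [260.2 315.1  87.9] z max 64.6
top pho 0.02 203 [ 386.3 -139.7] [ 44.6 449.5] 22.9 mean [ 462.3 -320.6   64.7] z max 58.8
top pho 0.033 190 [ 386.3 -139.7] [ 44.6 449.5] 22.9 mean [ 462.6 -321.1   67.2] z max 58.9
top knob 0.065 236 [495.3 -28.7] [ 58.3 405.2] 51.0 mean [ 622.4 -130.9  107.2] z max 122.6
top knob 0.1 104 [479.7 -30.6] [ 29.2 385. ] 56.6 mean [ 620.4 -123.6  143.6] z max 123.5
top knob 0.11 88 [476.3 -36.3] [ 28.9 384.8] 58.7 mean [ 620.5 -124.1  150.8] z max 123.6
top brk 0.065 349 [503.1 -35.2] [ 78.5 422.2] 48.3 mean [ 625.4 -144.3   97.4] z max 121.7
top brk 0.1 104 [479.7 -30.6] [ 29.2 385. ] 56.6 mean [ 620.4 -123.6  143.6] z max 123.5
top brk 0.11 88 [476.3 -36.3] [ 28.9 384.8] 58.7 mean [ 620.5 -124.1  150.8] z max 123.6
walls
735 ((582.8793334960938,
[... 409 characters left out ...]
03584251163015306
counter 0.0015589278352444724
scene con 0.02 166 [748.1 -51.4] [  88.6 1194.5] 42.0 mean [467.9 290.2  86.7] z max 46.3
scene con 0.033 126 [768.3 -71.7] [  40.  1140.2] 39.4 mean [474.9 281.6 105.5] z max 1059.2
scene pho 0.02 212 [ 782.4 -411.7] [ 46.4 700.9] 75.0 mean [ 478.2 -330.8   54.8] z max 54.9
scene pho 0.033 179 [ 782.5 -411.7] [ 45.6 701. ] 74.9 mean [ 477.7 -330.3   60. ] z max 55.1
scene knob 0.065 189 [ 858.2 -332.3] [ 50.9 639.7] 48.6 mean [ 634.8 -135.5  100.4] z max 119.4
scene knob 0.1 89 [ 861.9 -328.4] [ 28.7 640. ] 49.6 mean [ 636.1 -136.6  125.2] z max 120.5
scene knob 0.11 72 [ 862.  -328.2] [ 28.2 640. ] 49.6 mean [ 636.1 -136.8  130. ] z max 120.8
```

View pics/c1.png

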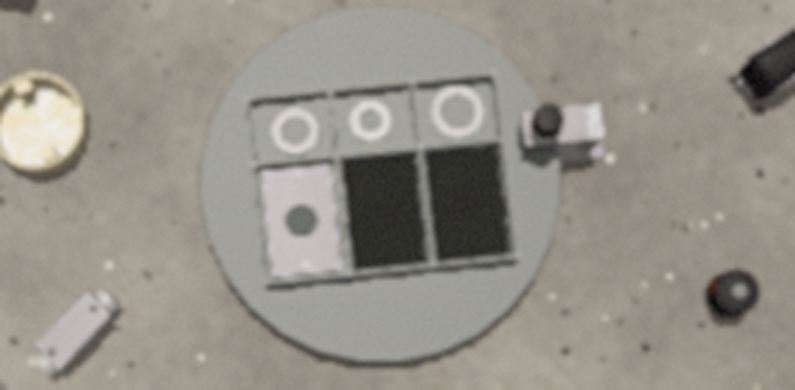

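```bash
cat >>h.py <<'E'
def onplane(n,uv,z):
    c=get_calibration(n);T=np.array(c["world_from_camera"])
    q=cv2.undistortPoints(np.array(uv,float).reshape(-1,1,2),np.array(c["intrinsics"]),np.array(c["dist_coeffs"])).reshape(-1,2)
    r=np.c_[q,np.ones(len(q))]@T[:3,:3].T
    return T[:3,3]+r*((z-T[2,3])/r[:,2:])
E
python3 - <<'E'
from h import *
for n,R in(("top",dict(con=(235,221,20),big=(239,276,26),pho=(454,208,14),knob=(393,151,9),brk=(400,153,18))),("scene",dict(con=(353,172,16),pho=(225,277,16),knob=(303,259,9)))):
    f=np.load(n+"0.npz");W=cloud(n,f["d"])
    for k,(u,v,r) in R.items():
        s=np.zeros((400,640),bool);s[v-r:v+r,u-r:u+r]=1
        for lo,hi in (((.02,.07),(.033,.07)) if k!="knob" and k!="brk" else ((.065,.085),(.1,.13),(.11,.13))):
            m=s&(W[...,2]>lo)&(W[...,2]<hi)
            m=cv2.morphologyEx(m.astype(np.uint8),cv2.MORPH_OPEN,np.ones((2,2)))>0
            if m.sum()<4: continue
            r_=rect(W,m);v2,u2=np.nonzero(m)
            P=onplane(n,np.c_[u2,v2],.042 if k=="con" else .052 if k=="pho" else .118)[:,:2]*1000
            r2=cv2.minAreaRect(P.astype(np.float32))
            f_=lambda r:[np.round(x,1).tolist() for x in r]
            print(n,k,lo,m.sum(),f_(r_),"mean",np.round(W[m].mean(0)*1000,1),"z95",np.round(np.percentile(W[m][:,2],95)*1000,1),"plane",f_(r2),P.mean(0).round(1))
    if n=="top":
        s=np.zeros((400,640),bool);s[120:216,280:392]=1
        v,u=np.nonzero(s&(W[...,2]>.047)&(W[...,2]<.06));P=onplane(n,np.c_[u,v],.055)[:,:2]*1000
        print("walls",cv2.minAreaRect(P.astype(np.float32)))
        g=f["p"].max(2)
        for (u,v) in((339,180),(367,177)):
            m=cv2.morphologyEx(((g<60)&s).astype(np.uint8),cv2.MORPH_OPEN,np.ones((5,5)))
            k,l=cv2.connectedComponents(m);vv,uu=np.nonzero(l==l[v,u]);P=onplane(n,np.c_[uu,vv],.040)[:,:2]*1000
            print("mat",len(P),cv2.minAreaRect(P.astype(np.float32)),P.mean(0))
        s[:]=0;s[100:240,265:402]=1
        z=W[...,2];m=s&(z>.03)&(z<.04);m=cv2.morphologyEx(m.astype(np.uint8),cv2.MORPH_OPEN,np.ones((3,3)))
        v,u=np.nonzero(m);P=onplane(n,np.c_[u,v],.034)[:,:2]*1000
        print("disc",cv2.minEnclosingCircle(P.astype(np.float32)))
E
```

```text
top con 0.02 391 [[398.8, 218.6], [312.1, 94.8], 77.8] mean [422.6 333.6  51.3] z95 47.9 plane [[423.0, 334.5], [38.7, 99.7], 45.3] [423.5 335.2]
top con 0.033 304 [[394.5, 217.1], [309.5, 79.4], 76.4] mean [423.  335.9  49.9] z95 48.1 plane [[422.2, 338.2], [34.5, 80.6], 45.3] [423.5 337.3]
top big 0.02 730 [[310.2, 227.9], [135.7, 272.2], 30.0] mean [256.6 315.5  61.3] z95 63.6 plane [[260.7, 306.5], [128.5, 51.5], 30.4] [259.3 306.5]
top big 0.033 686 [[310.3, 227.8], [135.4, 272.3], 29.9] mean [255.8 316.1  63.8] z95 63.7 plane [[260.0, 308.3], [127.9, 49.4], 31.6] [258.4 307.4]
top pho 0.02 200 [[462.9, -336.5], [40.6, 59.8], 3.5] mean [ 461.2 -328.8   45.6] z95 58.6 plane [[461.0, -327.1], [46.7, 42.4], 89.8] [ 460.6 -327. ]
top pho 0.033 186 [[462.9, -336.6], [40.6, 59.5], 3.5] mean [ 461.5 -330.    46.6] z95 58.7 plane [[461.0, -328.6], [43.6, 42.4], 89.8] [ 461.1 -328.5]
top knob 0.065 120 [[493.3, -30.1], [58.1, 403.2], 50.4] mean [ 619.3 -139.4   83.8] z95 95.3 plane [[616.7, -132.1], [38.4, 50.6], 0.2] [ 612.5 -134.4]
top knob 0.1 99 [[625.5, -133.3], [37.0, 27.2], 85.3] 
[... 1514 characters left out ...]
 -328.    41.1] z95 54.8 plane [[482.3, -330.2], [45.5, 63.0], 76.4] [ 481.6 -330. ]
scene pho 0.033 175 [[469.1, -321.0], [39.2, 57.1], 7.1] mean [ 473.5 -327.3   45.6] z95 54.9 plane [[477.7, -328.3], [44.4, 52.9], 77.6] [ 477.5 -328.6]
scene knob 0.065 82 [[635.2, -127.8], [64.9, 25.0], 76.9] mean [ 635.4 -132.6   69.1] z95 76.9 plane [[658.8, -151.3], [50.4, 23.6], 57.5] [ 659. -152.]
scene knob 0.1 87 [[617.8, -112.3], [25.0, 70.5], 36.8] mean [ 632.4 -129.8  108.7] z95 119.4 plane [[637.1, -133.3], [27.8, 33.0], 46.7] [ 637.1 -133.7]
scene knob 0.11 71 [[615.5, -114.3], [24.5, 69.3], 44.6] mean [ 631.9 -129.7  112.2] z95 120.1 plane [[635.8, -132.2], [28.0, 29.1], 45.4] [ 634.8 -132.1]
```

```bash
cat >>h.py <<'E'
pi=np.pi;YT=.1
def down(yaw): return [pi,0,yaw]
E
python3 - <<'E'
from h import *
o=observe();print(o["tcp_rot"],o["q"])
y1=YT-pi/2
for p,y in(((.463,-.329,.2),y1),((.463,-.329,.2),y1+pi),((.5565,-.0557,.2),y1),((.425,.335,.2),-.785),((.425,.335,.2),2.356),((.548,.028,.2),YT),((.548,.028,.2),YT+pi),((.627,-.1315,.2),y1),((.627,-.1315,.2),y1+pi)):
    q=inverse_kinematics(p,down(y));print(p,round(y,2),None if q is None else np.round(q,2))
movep([.463,-.329,.13],down(y1))
move_l([.463,-.329,.013],feed=.12)
gripper_to(.03,30)
o=observe();print(o["time_s"],o["opening"],o["grasp_force"])
move_l([.463,-.329,.2],feed=.2)
p,d=get_image("top");cv2.imwrite("pics/g1.png",cv2.resize(p[100:300,300:560,::-1],None,fx=3,fy=3))
o=observe();print(o["time_s"],o["opening"],o["grasp_force"],o["eef_pos"])
E
```

```text
[-3.13989181e+00 -2.31073567e-04  3.92806227e-01] [-1.30407137e+00  2.21135020e-01  1.52747833e+00  1.56033356e-05
  1.39469571e+00 -1.26084212e-01]
(0.463, -0.329, 0.2) -1.47 [-0.76  0.11  1.71 -0.    1.32  2.28]
(0.463, -0.329, 0.2) 1.67 [-0.76  0.11  1.71  0.    1.32 -0.86]
(0.5565, -0.0557, 0.2) -1.47 None
(0.425, 0.335, 0.2) -0.79 None
(0.425, 0.335, 0.2) 2.36 [ 0.52  0.04  1.78  0.    1.32 -0.26]
(0.548, 0.028, 0.2) 0.1 [-0.09  0.06  1.76 -0.    1.32  1.38]
(0.548, 0.028, 0.2) 3.24 [-0.09  0.06  1.76  0.    1.32 -1.76]
(0.627, -0.1315, 0.2) -1.47 None
(0.627, -0.1315, 0.2) 1.67 [-0.33  0.28  1.52  0.    1.35 -0.43]
3.7417 0.0457098338624932 30.933825373649597
4.875 0.04506199094544291 30.797635316848755 [ 0.4621106  -0.32819893  0.19794086]
```

```bash
python3 - <<'E'
from h import *
y=YT+pi/2
movep([.5565,-.0557,.16],down(y))
move_l([.5565,-.0557,.0545],feed=.12,max_force=15)
o=observe();print(o["time_s"],o["eef_pos"])
gripper_to(.065)
move_l([.5565,-.0557,.2],feed=.25)
movep([.425,.335,.13],down(2.356))
p,d=get_image("scene");np.savez("s1.npz",p=p,d=d)
a=cv2.resize(p[140:300,250:400,::-1],None,fx=3.6,fy=3.6,interpolation=cv2.INTER_CUBIC)
p,d=get_image("top");np.savez("t1.npz",p=p,d=d)
b=p[110:240,210:470,::-1];b=cv2.resize(b,None,fx=2.2,fy=2.2,interpolation=cv2.INTER_CUBIC)
cv2.imwrite("pics/s1.png",np.vstack([cv2.copyMakeBorder(cv2.resize(a,(290,310)),0,0,0,b.shape[1]-290,0),b]))
W=cloud("top",d);s=np.zeros((400,640),bool);s[150:205,345:390]=1
m=s&(W[...,2]>.075)&(W[...,2]<.105);v,u=np.nonzero(m);P=onplane("top",np.c_[u,v],.092);print(m.sum(),P.mean(0),P.min(0),P.max(0))
print(observe()["time_s"])
E
```

```text
7.9917 [ 0.55520478 -0.05557045  0.05367495]
235 [ 0.56338737 -0.06646899  0.092     ] [ 0.5311079  -0.12240575  0.092     ] [ 0.62954916 -0.0358653   0.092     ]
10.7083
```

View pics/s1.png

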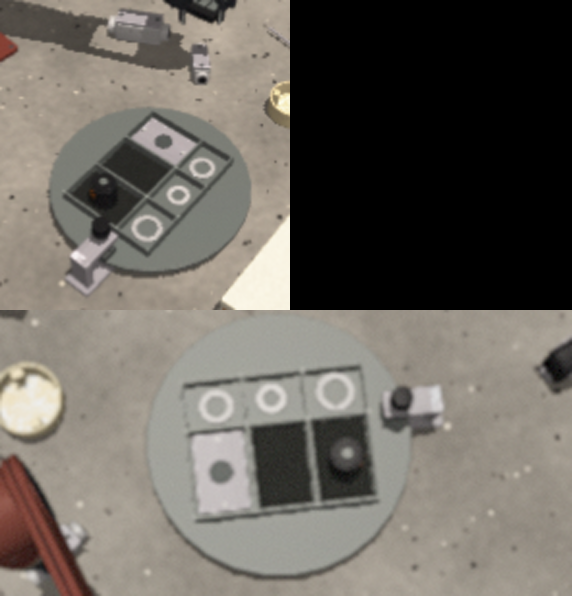

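The photocell is standing in the middle of the right-hand mat. Now the small conduit body.

```bash
python3 - <<'E'
from h import *
move_l([.425,.335,.010],feed=.1,max_force=15)
o=observe();print(o["time_s"],o["eef_pos"])
gripper_to(.02,40)
o=observe();print(o["time_s"],o["opening"],o["grasp_force"])
move_l([.425,.335,.16],feed=.2)
y=YT+pi
q=inverse_kinematics([.548,.028,.16],down(y));print(q)
movep([.548,.028,.16],down(y) )
o=observe();print(o["time_s"],o["opening"],o["grasp_force"])
p,d=get_image("scene");np.savez("s2.npz",p=p,d=d)
cv2.imwrite("pics/s2.png",cv2.resize(p[80:300,220:420,::-1],None,fx=2.7,fy=2.7,interpolation=cv2.INTER_CUBIC))
E
```

```text
12.0583 [0.42566972 0.33538781 0.01080337]
12.425 0.035450418698728364 41.56278669834137
[-0.09268774  0.10153686  1.79851951  0.          1.24153629 -1.76348407]
14.6667 0.03531024966103488 40.73168098926544
```

View pics/s2.png

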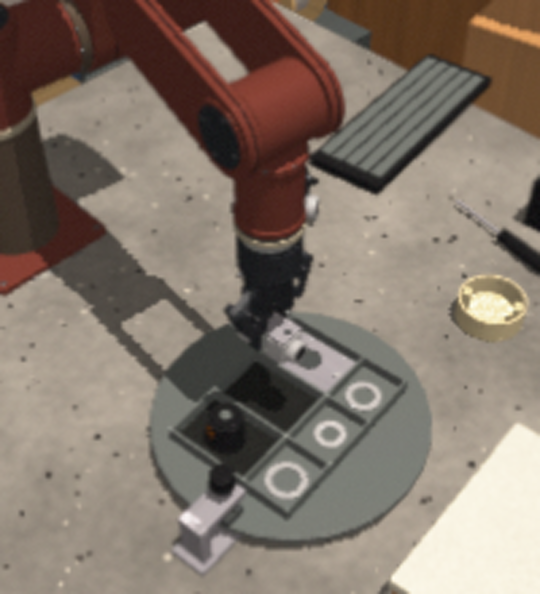

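```bash
python3 - <<'E'
from h import *
d=np.load("s2.npz")["d"];W=cloud("scene",d)
u,v=np.meshgrid(range(310,345),range(190,222))
P=W[v,u].reshape(-1,3);P=P[(P[:,2]>.145)&(P[:,2]<.2)]
R=np.array([[np.cos(YT),np.sin(YT)],[-np.sin(YT),np.cos(YT)]])
e=observe()["eef_pos"][:2];L=(P[:,:2]-e)@R.T*1000
print(e,len(P),np.percentile(L,[1,5,50,95,99],axis=0).round(1),np.percentile(P[:,2],[5,95]))
print(onplane("scene",[[328,207]],.171))
E
```

```text
[0.54759514 0.0288704 ] 265 [[-21.6 -31.3]
 [ -4.9 -28.7]
 [ 20.2  -8.5]
 [ 46.6  18.7]
 [ 47.6  30.2]] [0.15740376 0.19404495]
[[0.58019295 0.03523058 0.171     ]]
```

```bash
python3 - <<'E'
from h import *
hit=move_l([.550,.0282,.052],feed=.1,max_force=15)
o=observe();print(hit,o["time_s"],o["eef_pos"],o["ft_force"])
if not hit or o["eef_pos"][2]<.056:
    gripper_to(.05)
    move_l([.550,.0282,.2],feed=.25)
    movep([.627,-.1315,.16],down(YT+pi/2))
gripper_to(.06)
for n in("top","scene"):
    p,d=get_image(n);np.savez(n[0]+"3.npz",p=p,d=d)
    s=p[110:240,260:420] if n=="top" else p[160:300,260:400]
    cv2.imwrite(f"pics/{n}3.png",cv2.resize(s[...,::-1],None,fx=4,fy=4,interpolation=cv2.INTER_CUBIC))
    W=cloud(n,d);R=np.array([[np.cos(YT),np.sin(YT)],[-np.sin(YT),np.cos(YT)]])
    L=(W[...,:2]-[.581,.031])@R.T*1000
    for k,y0,z0 in(("con",0,.07),("pho",-84,.08)):
        m=(abs(L[...,0]+34)<60)&(abs(L[...,1]-y0)<38)&(W[...,2]>z0)&(W[...,2]<.105)
        v,u=np.nonzero(m)
        if len(u)>5:
            P=(onplane(n,np.c_[u,v],.082 if k=="con" else .092)[:,:2]-[.581,.031])@R.T*1000
            print(n,k,len(u),cv2.minAreaRect(P.astype(np.float32)),P.mean(0),np.percentile(W[m][:,2],95))
print(observe()["time_s"])
E
```

```text
False 15.95 [0.55066759 0.02812848 0.05264477] [-0.41605658  0.30413643 -2.42823034]
top con 361 ((-34.93168258666992, -1.3009719848632812), (35.69369888305664, 99.34427642822266), 89.18932342529297) [-34.34122881  -1.29646773] 0.08892673280333185
top pho 110 ((-31.115507125854492, -76.47099304199219), (24.98900032043457, 45.150211334228516), 65.3429183959961) [-32.16822139 -78.03371499] 0.09799630716321615
scene con 203 ((-23.441303253173828, -4.579607009887695), (42.01228332519531, 90.36321258544922), 89.94830322265625) [-25.06144949  -3.24557222] 0.08436738890142674
scene pho 14 ((-30.361936569213867, -106.12600708007812), (24.84774398803711, 16.764402389526367), 20.297523498535156) [ -33.67083836 -108.03817034] 0.09120263694216678
18.5583
```

View pics/top3.png

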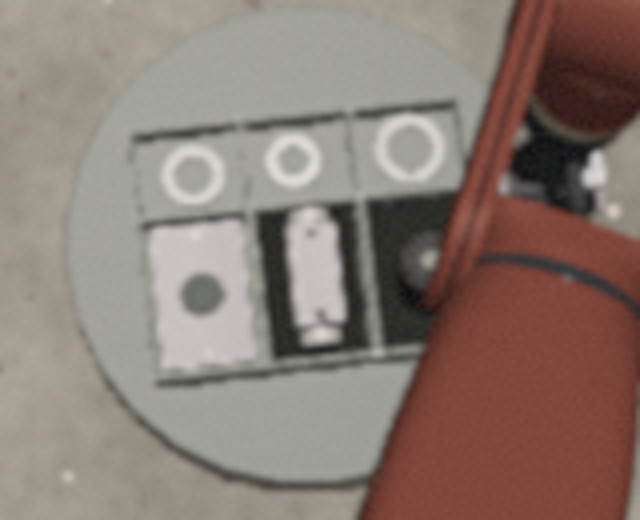

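View pics/scene3.png

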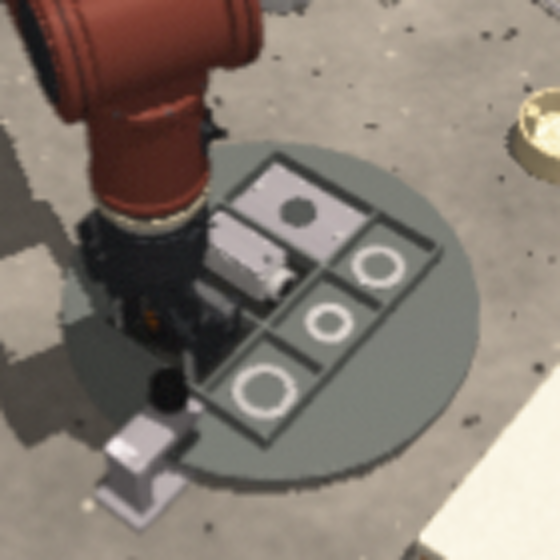

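Both parts are centred in the row. Next I'll grip the knob.

```bash
python3 - <<'E'
from h import *
K=[.6265,-.1315]
move_l([*K,.13],feed=.15)
hit=move_l([*K,.085],feed=.08,max_force=12)
o=observe();print(hit,o["time_s"],o["eef_pos"],o["ft_force"])
if not hit:
    gripper_to(.02,40)
    o=observe();print(o["time_s"],o["eef_pos"],o["opening"],o["grasp_force"],o["ft_force"])
E
```

```text
False 19.6167 [ 0.62654405 -0.13151446  0.08489324] [-0.76423498 -0.40209121  0.50134779]
20.0 [ 0.62773161 -0.13160479  0.0860878 ] 0.02858812087959916 40.538413524627686 [2.94479648 0.95203852 1.68938661]
```

```bash
python3 - <<'E'
from h import *
gripper_to(.02,100)
o=observe();p=o["eef_pos"];print(o["opening"],o["grasp_force"],o["ft_force"],p)
z0=p[2]
for dz,f in((.010,None),(.024,30)):
    hit=move_l([p[0],p[1],z0+dz],feed=.03,max_force=f)
    o=observe();print(hit,o["time_s"],o["eef_pos"]-p,o["opening"],o["grasp_force"],o["ft_force"])
hold(.6)
o=observe();print(o["time_s"],o["eef_pos"]-p,o["opening"],o["grasp_force"],o["ft_force"])
for n in("top","scene"):
    q,d=get_image(n)
    W=cloud(n,d)
    if n=="scene": cv2.imwrite("pics/s5.png",cv2.resize(q[160:300,240:400,::-1],None,fx=4,fy=4,interpolation=cv2.INTER_CUBIC))
E
```

```text
0.02761550918039785 98.10959458351135 [4.10122241 1.09171819 6.72308193] [ 0.62773629 -0.13162298  0.08628968]
False 20.7417 [-8.16892498e-05  4.66742259e-05  7.93722079e-03] 0.027689743008927025 99.08366918563843 [ 9.20614823 -1.16477764 -9.81488025]
False 21.3583 [-1.73640100e-04  8.82498482e-05  2.02000222e-02] 0.027792195155785026 102.95625686645508 [ 13.59517733  -2.12604285 -17.54375525]
21.9583 [-1.48796257e-04  6.30817481e-05  2.02189133e-02] 0.027463301894024083 102.97051906585693 [ 13.1052133   -2.28853339 -17.40711551]
```

View pics/s5.png

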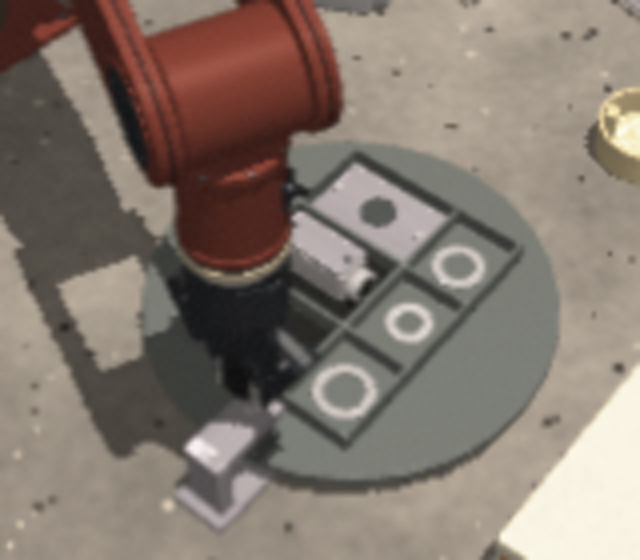

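The tool rose 20.2 mm and the pull is now 17 N, above the 13 N spring force. That puts the plunger on its top stop and firmly held, so I'm handing in.

```bash
python3 -c "
from plant import *
print(job_done())"
```

```text
the job is handed in; nothing more can be done
None
```

I handed the job in at about 22 s of the 54 s allowed: the conduit body is on the middle mat pointing front to back, the photocell is on the right-hand mat, and the gripper is holding the plunger up at its stop; the hand-in gave no verdict.

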